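# Rig the probe thermometer over the melting pot

## Robot

A 6-joint arm with a two-finger parallel gripper is mounted at the origin on the work surface. World frame = base frame: x ahead of the robot, y to its left, z up, the work surface at z = 0. Lengths are in mm, angles in degrees, forces in N, time in s.
With the tool pointing down it reaches from about 350 to 850 mm from the base axis. Payload 8.1 kg.
Tool frame: the origin (TCP) lies midway between the tips of the shut fingers; the grasp point (between the pads) lies 19 mm behind it (r.pinch_z is the distance from the TCP to the grasp point, in mm); z points along the fingers, y is the line along which they close (so a half turn about z gives the same grasp; the last joint's range is limited). The gripper opens to 85 mm and grips with 20 to 120 N. Pads are 22 mm wide; open, the fingers measure 114 mm over their backs; the gripper's body (76 mm by 85 mm) begins 54 mm behind the grasp point. The pads swing forward as they close: fully open they stand 13 mm farther back than shut.
Start: joints at [-81.268, 7.471, 85.268, -0, 87.261, -4.893], TCP at [141.359, -583.115, 231.292] pointing down, gripper open.
Joint ranges: [-169.43, 169.43], [-51.17, 129.36], [1.28, 143.12], [-76.62, 256.62], [0, 156.53], [-152.29, 152.29]. Speed limits (degrees/s): [136.94, 136.94, 159.86, 180, 180, 180].

## Interface

Orientations are given as [roll, pitch, yaw] about the fixed x, y, z axes, in that order (R = Rz(yaw) Ry(pitch) Rx(roll)).
In Python, from bench import sensors, optics, job, r gives the robot as it stands.
- The arm moves only by the tool play_rows, never from a script. Its argument "motion" is a list that holds one entry, the list of rows, each a list of 6 numbers: the shift along the tool's x, y, z in cm, then the turn, a rotation vector about the tool's x, y, z in degrees. In form: [[[x, y, z, ax, ay, az], ...]]. A call has 1 to 5 rows; each row is the pose to reach, as a shift and turn from the pose commanded when the call began, along the tool's axes at that moment; what a row does not reach only later rows make up. A row lasts 1/10 s, in which the tool goes at most 50 mm and 8.59 degrees, less where a joint would pass 70% of its speed; a pose out of reach is approached as far as the arm can. A call with a gripper value outside its range is refused whole. "jaw" is the opening, from 0 (shut) to 1 (fully open), set as the call begins (left out, the last holds). The fingers move at their own pace and stop on an object; "squeeze" is the grip in N (left out, the last holds). Time passes only in rows, so rows that repeat a pose let the fingers close. It gives the time, the measured TCP pose, the force, the opening and the grip force at its end, in the units of the state.
- sensors.sense(): the state, without advancing time (a new reading comes with each control period).
- optics.snapshot(name): name is "scene" or "top"; returns a dict with "pixels" (420x560x3 uint8, red, green, blue), "mtx" (3x3 intrinsics, pixels), "k1" (the pictures are not rectified: a ray, as slopes to the right and down, at radius r is drawn at 1 + k1 r^2 times it, then the intrinsics apply), "R" (3x3) and "t" (3): a world point X has camera coordinates R X + t. Camera axes: x right, y down, z forward; pixel columns grow to the right and rows downward; lengths in mm; the calibration is good to about 2 mm. A picture is of the moment at which its call begins. There is no depth.
- job.hand_in(): hands the job in; it is judged then, once.
The state is a dict: "time": time; "joint_pos": joint angles; "qd": joint speeds; "joint_efforts": joint torques, N m; "tool_pos": TCP position; "tcp_rot": TCP orientation; "ft_force": force on the tool from outside, world axes, zero at the start; "wrist_torque": the same for the moment, N m; "finger_gap": finger opening in mm; "grip_force": force on a finger pad.
Only numpy, scipy, OpenCV 4.12 (cv2) and the standard library are available. Lean on these libraries where they do the work, as an engineer would, in place of code of your own. Each camera call takes 0.05 s, during which the arm holds its last target. There are 200 camera calls.

## Task

Hang the carrier on the rail with its eyelet on the melting-pot side, well clear of the stop block, then slide it along the rail until it rests against the stop. Then take the probe thermometer (the one with the long thick handle) out of the wooden tool block and put its rod down through the carrier's eyelet, fully home, so that it hangs in the pot. Let go of everything, and leave the cake tester, the jar and the macaron tray undisturbed.

Things in the scene. Friction and masses are not known exactly. Their poses are not given: they have to be found in the camera images.
- rail_top (a point): Middle of the top face of the fixed rail, 150 mm above the bench: a 20 mm square metal bar, 320 mm long along this point's y (within 15 degrees of world y), top edges rounded 3 mm. Posts of 14 x 16 mm stand straight under it 12 mm from its ends, on feet 6 mm thick that reach 85 mm towards the robot.
- stop: Fixed black stop block on the rail: 34 mm across it, 14 mm along it, from 26 mm below to 14 mm above the rail's top. Origin: in its contact face (towards -y), on the rail's centre line, level with the rail's top. y along the rail into the block, x across the rail towards the pot, z up. At least 160 mm of free rail on its -y side, where the carrier goes.
- carrier_tab (a point): Grip point of the loose carrier (aluminium, about 0.4 kg, 50 mm long along y): middle of its upright black tab, 12 mm thick (x), 36 mm (y), 45 mm tall; the tab's foot is 26 mm below this point, on the top plate. The carrier starts upright on the bench like a small bridge, this point 68 mm up. x towards the eyelet, y along the channel, z up.
- carrier_seat (a point): Middle of the ceiling of the carrier's channel, 32 mm straight below the tab's grip point; it rests on the rail's top. The channel, along y, is open downward and 22 mm wide, to straddle the rail; its legs reach 36 mm below the ceiling and flare outward over the lowest 10 mm as a lead-in. Same axes as the tab.
- carrier_end (a point): Middle of the carrier's +y end face at the level of the channel's ceiling, 25 mm along y from the seat; this end meets the stop's face.
- eyelet (a point): Centre of the upper mouth of the carrier's eyelet, a vertical through hole of 11 mm in a 34 mm square plate 10 mm thick, 48 mm along x from the carrier's middle, 6 mm above the seat; z up along the hole. The carrier tips a few degrees if the eyelet is pressed with more than 1 or 2 N.
- pot: Fixed steel melting pot, open and empty, 140 mm across the rim, 95 mm high, inner floor 34 mm up; origin on the bench under its centre. With the carrier at the stop the eyelet is above its centre.
- block: Fixed wooden tool block 60 x 140 x 60 mm (x, y, z), origin under its centre. Two vertical holes of 10 mm, 55 mm deep, at y = +42 and -42 mm; one holds the probe, the other the cake tester.
- probe_handle (a point): Middle of the probe thermometer's handle: black cylinder 24 mm thick and 60 mm long, small grey display on its side. z points up, away from the rod. It stands in the block at first, this point 125 mm above the bench. Probe about 0.04 kg.
- probe_tip (a point): Lower end of the probe's steel rod, 120 mm below the handle's middle: 8 mm thick, 90 mm long, the last 6 mm tapered to 3 mm. z points up along the rod.
- probe_shoulder (a point): Underside of the handle on its axis, 30 mm below its middle, where the rod begins; it rests on the eyelet's top plate when the rod is fully home.
- tester_handle (a point): Bystander: cake tester standing in the other hole, a like rod with a short slim wooden handle 14 mm thick ending in a 22 mm ball; point in the handle, 110 mm above the bench.
- jar_mid (a point): Bystander: lidded jar 68 mm across, 100 mm high; its centre.
- tray_mid (a point): Bystander: small metal tray 170 x 240 mm, 18 mm high, with macarons up to 28 mm high; point 10 mm above the bench under its middle.
Mind the look-alikes: they are no part of the job. Leave any green or orange look-alike of the part that bears carrier_tab alone. Of the things that look like the part that bears probe_handle, the larger one is meant.

How it is judged (in metres and radians):
On the way, in this order (a step that is already met when the one before it is completed fails the run):
1. the carrier sits on the rail, eyelet on the pot side, its end more than 20 mm short of the stop (x of carrier_seat in the frame of stop between -0.004 and 0.004 m and z of carrier_seat in the frame of stop between -0.004 and 0.004 m and angle between the y axis of carrier_seat and the y axis of stop, either way round below 0.1 rad and angle between carrier_seat's own z axis and vertical below 0.12 rad and y of carrier_end in the frame of stop below -0.02 m), for 0.2 s.
2. the carrier, still seated on the rail, is against the stop (within 4 mm) (x of carrier_seat in the frame of stop between -0.004 and 0.004 m and z of carrier_seat in the frame of stop between -0.004 and 0.004 m and angle between the y axis of carrier_seat and the y axis of stop, either way round below 0.1 rad and angle between carrier_seat's own z axis and vertical below 0.12 rad and y of carrier_end in the frame of stop between -0.004 and 0.003 m), for 0.2 s.
3. the probe's rod is down through the eyelet, its handle resting on it (distance between probe_shoulder and eyelet below 0.005 m and angle between probe_tip's own z axis and vertical below 0.2 rad and angle between the z axis of probe_tip and the z axis of eyelet, either way round below 0.15 rad), for 0.2 s.
At the end, for the whole second after the job is handed in: The carrier sits on the rail (within 4 mm, tilt under 0.12 rad, turned under 0.1 rad), its end within 6 mm of the stop; the probe's rod is through the eyelet, handle underside within 5 mm of its mouth, within 0.2 rad of upright and 0.15 rad of the eyelet's axis; both still (all of step 3 and x of carrier_seat in the frame of stop between -0.004 and 0.004 m and z of carrier_seat in the frame of stop between -0.004 and 0.004 m and angle between the y axis of carrier_seat and the y axis of stop, either way round below 0.1 rad and angle between carrier_seat's own z axis and vertical below 0.12 rad and y of carrier_end in the frame of stop between -0.006 and 0.003 m and linear speed of each of probe, carrier below 0.02 m/s); the robot touches nothing.
It fails at once if the cake tester is moved by more than 25 mm (distance of tester_handle from where it was at the start of the episode above 0.025 m).
It fails at once if the jar is moved by more than 30 mm (distance of jar_mid from where it was at the start of the episode above 0.03 m).
It fails at once if the tray is moved by more than 30 mm (distance of tray_mid from where it was at the start of the episode above 0.03 m).
It also fails if it takes over 69 s, if anything falls off the work surface, if the arm or the gripper's body presses on something with over 40 N, if the wrist force passes 120 N, or if a joint passes its speed limit or range.

## Working session

There is one attempt and no reset: what is moved stays moved. The work goes in short steps, Python scripts to look and compute and a tool call to move; the robot and the scene stay as the last step left them, time stands still between calls to the robot, and variables do not carry over. Pictures are saved under pics/ and viewed, at most 11 in all, crops included, and the job is handed in when it is done.

Besides the shell and the picture viewer there is one more tool, called after "Emit:" as name(argument=value, ...) on one line, values as JSON. play_rows: Moves the arm, as the interface text tells. Its arguments: {"type":"object","properties":{"motion":{"type":"array","items":{"type":"array","items":{"type":"array","items":{"type":"number"}}}},"jaw":{"type":"number"},"squeeze":{"type":"number"}},"required":["motion"]}

```bash
ls; mkdir -p pics
cat > h.py <<'E'
import numpy as np, cv2
from bench import sensors, optics, job, r
from scipy.spatial.transform import Rotation as Ro
def snap(n,save=None):
    s=optics.snapshot(n)
    s={k:(np.array(v) if k!='k1' else v) for k,v in s.items()}
    if save: cv2.imwrite('pics/'+save,s['pixels'][:,:,::-1])
    return s
def proj(s,X):
    c=s['R']@np.array(X,float)+s['t']; u=c[:2]/c[2]; u=u*(1+s['k1']*(u@u)); return (s['mtx']@[*u,1])[:2]
def ray(s,px):
    d=np.linalg.solve(s['mtx'],[px[0],px[1],1])[:2]; u=d.copy()
    for _ in range(20): u=d/(1+s['k1']*(u@u))
    return -s['R'].T@s['t'], s['R'].T@np.array([*u,1])
def onz(s,px,z):
    o,d=ray(s,px); return o+d*(z-o[2])/d[2]
def tri(s1,p1,s2,p2):
    o1,d1=ray(s1,p1);o2,d2=ray(s2,p2)
    k=np.linalg.lstsq(np.c_[d1,-d2],o2-o1,rcond=None)[0]
    a,b=o1+k[0]*d1,o2+k[1]*d2; return (a+b)/2,np.linalg.norm(a-b)
def tool(): 
    s=sensors.sense(); return np.array(s['tool_pos']),Ro.from_euler('xyz',s['tcp_rot'],degrees=True).as_matrix(),s
E
python3 - <<'E'
from h import *
for n in('scene','top'):
    s=snap(n,n+'0.png'); print(n,-s['R'].T@s['t'],s['R'][2],s['mtx'][0,0],s['k1'])
print(tool()[2], r.pinch_z)
E
```

```text
pics
scene [1255.62422939 -159.54652681  853.78378397] [-0.69148923  0.18744618 -0.69764358] 451.392351047589 0.011450167217510342
top [ 235.31778423   42.67047112 1711.2347225 ] [ 0.18697323 -0.00794818 -0.98233286] 537.5700354168125 0.05410564273002064
{'time': 0.1, 'joint_pos': array([-8.12685791e+01,  7.50909970e+00,  8.53237744e+01, -1.27683313e-03,
        8.72606791e+01, -4.89174957e+00]), 'qd': array([ 0.03443829, -0.08550612, -0.08506523,  0.11953372, -0.00627405,
        0.05841688]), 'joint_efforts': array([ 1.05321647e-03, -5.70951176e+01, -5.01940405e+01, -2.50218282e-04,
        7.97011424e-03,  5.13484338e-05]), 'tool_pos': array([ 141.27334728, -582.62542273,  230.35980854]), 'tcp_rot': array([-1.79906679e+02, -6.70697170e-03,  1.36232271e+01]), 'ft_force': array([-0.15861844,  0.4642942 , -0.64679672]), 'wrist_torque': array([-0.01821737, -0.02979946,  0.03452375]), 'grip_force': 0.0, 'finger_gap': 85.30467765141037} 18.700000000000003
```

View pics/scene0.png

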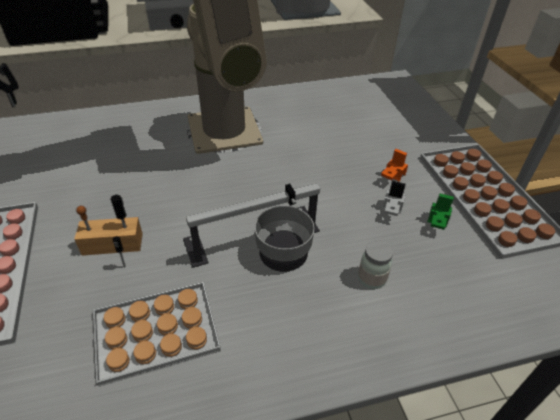

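View pics/top0.png

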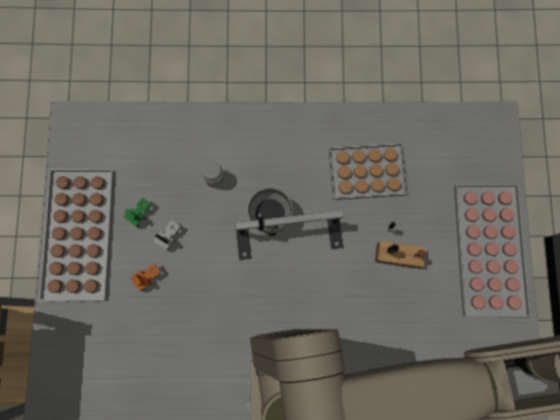

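Scene: the rail runs (190,218)-(318,192) with the stop at (290,192). The silver/black carrier is at (397,195), with orange (395,167) and green (441,210) decoys. The block is at (110,235), with the cake tester (82,215) and a big black handle (119,205). A small black thing sits at (117,243). Next I'll enlarge the candidates in one crop.

Run:
```python
import cv2,numpy as np
a=cv2.imread('pics/scene0.png');b=cv2.imread('pics/top0.png')
f=lambda im,x,y,w,h:cv2.resize(im[y:y+h,x:x+w],(400,300),interpolation=cv2.INTER_CUBIC)
cv2.imwrite('pics/crop1.png',np.vstack([np.hstack([f(a,370,145,100,75),f(a,65,185,100,75)]),np.hstack([f(b,115,200,100,75),f(b,355,210,100,75)])]))
```

```text
(no output)
```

View pics/crop1.png

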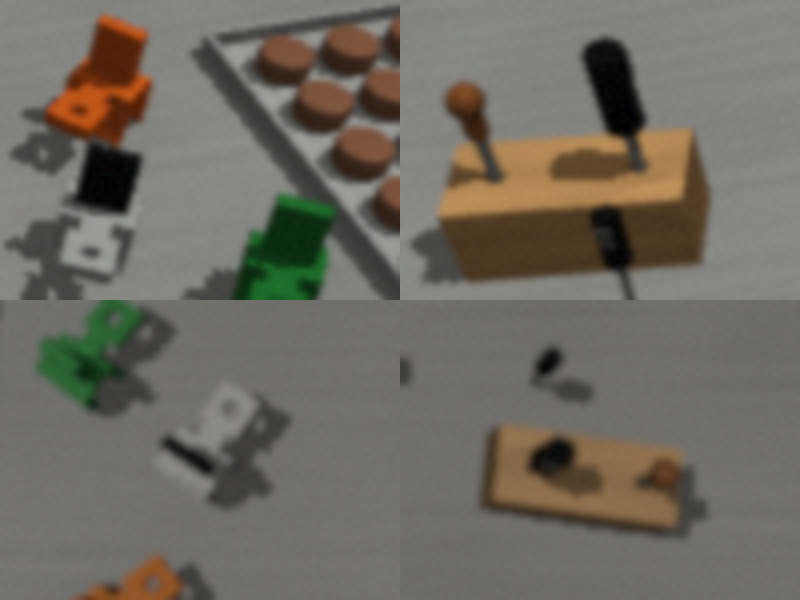

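Candidates for the carrier, in scene pixels: orange (395,167), green (441,210) and silver with black tab (397,195). The silver one fits, since the others are the named decoys. For the probe: the large black handle (119,205) in the block's +y hole versus a small black one (117,243) standing in front. The larger one is meant. The ball-ended tester is at (82,215).

Run:
```python
from h import *
S=snap('scene');T=snap('top')
g=lambda s:cv2.cvtColor(s['pixels'].astype(np.uint8),cv2.COLOR_RGB2GRAY)
def blob(s,box,thr,name):
    x,y,w,h=box; m=(g(s)[y:y+h,x:x+w]<thr).astype(np.uint8)
    n,l,st,c=cv2.connectedComponentsWithStats(m); i=1+np.argmax(st[1:,4])
    cs=cv2.findContours((l==i).astype(np.uint8),cv2.RETR_EXTERNAL,cv2.CHAIN_APPROX_NONE)[0][0]
    print(name,c[i]+[x,y],st[i],cv2.boxPoints(cv2.minAreaRect(cs)).round(1).tolist()); return c[i]+[x,y]
ts=blob(S,(384,178,26,26),40,'tabS'); tt=blob(T,(152,226,22,22),45,'tabT')
print('tab',tri(S,ts,T,tt), onz(T,tt,80))
ps=blob(S,(108,188,24,32),40,'prS'); pt=blob(T,(380,240,26,20),45,'prT')
print('probe',tri(S,ps,T,pt), onz(T,pt,140))
# white carrier, eyelet
print('eye T',onz(T,(172.5,227),42),'S',onz(S,(393,208),42), tri(S,(393,208),T,(172.5,227)))
# wood
for s,n,z in((T,'T',60),):
    p=s['pixels'].astype(int); m=((p[...,0]-p[...,2])>45).astype(np.uint8); m[:, :370]=0;m[:,440:]=0;m[:225]=0;m[280:]=0
    q=cv2.boxPoints(cv2.minAreaRect(cv2.findNonZero(m))); print(n,[onz(s,a,z).round(0)[:2].tolist() for a in q])
# rail profiles
gt=g(T).astype(np.float32)
for c in (250,285,300,315,330): print('T',c,gt[206:236,c].astype(int))
gs=g(S).astype(np.float32)
for c in (200,220,240,255,305): print('S',c,gs[185:232,c].astype(int))
```

```text
tabS [396.45604396 189.21978022] [  5   3  16  17 182] [[4.800000190734863, 16.899999618530273], [8.399999618530273, 2.5999999046325684], [20.399999618530273, 5.599999904632568], [16.799999237060547, 19.899999618530273]]
tabT [162.44444444 238.77777778] [ 5  9 11  8 27] [[4.400000095367432, 9.899999618530273], [5.800000190734863, 7.800000190734863], [15.899999618530273, 14.600000381469727], [14.5, 16.700000762939453]]
tab (array([474.3901869 , 381.43483167,  64.23363829]), np.float64(1.07702258404175)) [471.88112338 377.68885413  80.        ]
prS [118.15458937 206.59903382] [  3   7  15  25 207] [[2.299999952316284, 8.899999618530273], [11.0, 6.0], [18.799999237060547, 29.399999618530273], [10.100000381469727, 32.29999923706055]]
prT [392.76923077 248.98461538] [ 8  5 10  9 65] [[7.0, 10.0], [14.0, 3.0], [19.0, 8.0], [12.0, 15.0]]
probe (array([ 434.51953762, -315.13769808,  122.82703311]), np.float64(0.1440397783398885)) [ 432.36461031 -311.19625597  140.        ]
eye T [514.61887733 355.57845522  42.        ] S [517.94730979 356.44493472  42.        ] (array([515.46324447, 357.0090
[... 1058 characters left out ...]
 133 138 146 149 153 157 157 142 105  80  71  68  72  95 126
 136 135 139 137 138 136 136 138 136 138 136]
S 240 [129 132 132 130 132 134 130 130 132 132 129 133 132 134 131 134 129 128
 143 146 152 153 152 136  98  75  70  65  72  94 123 134 137 138 135 135
 136 136 134 135 135 136 136 136 134 137 137]
S 255 [132 130 132 130 133 132 132 129 131 132 131 130 130 133 146 147 149 153
 152 136 103  78  69  69  72  93 124 133 136 135 138 135 136 134 134 134
 133 129 126 124 122 121 120 122 121 118 105]
S 305 [137 145 153 157 156 155 140 108  84  73  72  75  95 125 135 137 140 140
 137 133 128 118  98  78  60  52  58  80  84  69  58  55  55  54  55  53
  54  55  52  52  52  54  59  66  69  69  69]
```

Run:
```python
from h import *
S=snap('scene');T=snap('top')
ps=[onz(S,p,150)[:2] for p in [(200,215.9),(220,210.6),(240,205.7),(255,201.65),(305,188.9)]]
pt=[onz(T,p,150)[:2] for p in [(285,219.95),(300,217.9)]]
print(np.round(ps,1).tolist(),np.round(pt,1).tolist())
for q in(ps,pt):
    q=np.array(q); k=np.polyfit(q[:,1],q[:,0],1); print('x=',k, 'yaw',-np.degrees(np.arctan(k[0])))
g=cv2.cvtColor(T['pixels'].astype(np.uint8),cv2.COLOR_RGB2GRAY)
print(g[210:240:2,252:276]); gS=cv2.cvtColor(S['pixels'].astype(np.uint8),cv2.COLOR_RGB2GRAY); print(gS[182:206:2,276:302])
print('ends T',onz(T,(237,225.5),150),onz(T,(343,214),150))
p,R,s=tool();print(p,R.round(3).tolist())
```

```text
[[537.8, -136.5], [531.7, -91.2], [526.8, -45.0], [521.9, -9.3], [507.1, 114.2]] [[517.3, 5.1], [523.5, -39.2]]
x= [-1.21710468e-01  5.20975903e+02] yaw 6.939365187443575
x= [-1.38228476e-01  5.18052821e+02] yaw 7.870036613158363
[[ 61  61  57  44  29  23  29  40  45  47  46  45  46  47  46  48  47  46
   44  46  45  45  45  44]
 [ 61  61  55  38  28  27  37  47  52  48  46  46  49  49  47  48  48  46
   44  45  48  47  46  47]
 [ 61  60  57  42  24  29  57  82  82  61  48  46  46  47  46  46  45  45
   45  48  45  44  45  46]
 [ 58  57  54  39  30  28  48  67  66  51  40  43  44  46  45  45  44  45
   44  46  42  50  45  45]
 [ 57  59  57  52  39  30  20  22  20  17  27  44  56  65  65  68  69  72
   77  83  88  94  96  96]
 [ 80  85  88  92  95  84  61  29  15  18  34  60  87 110 120 121 123 121
  125 123 123 126 125 127]
 [126 127 126 129 129 119  83  46  19  13  31  57  88 118 127 130 128 129
  128 128 129 128 127 128]
 [132 132 133 132 132 124  93  53  25  14  25  53  85 113 121 120 119 115
  114 112 109 106 100  97]
 [119 117 114 110 106  97  77  48  19  16  17  38  61  66  69 
[... 1458 characters left out ...]
  57  26   8   4   5   8
   15  43  68  72  73  73  71  74]
 [148 143 137 131 123 116 108  96  92  83  68  59  50  24  12  27  47  52
   42  52  66  73  77  87  92  96]
 [ 90  85  83  76  74  73  72  70  69  62  61  56  40  18  13  46  92 115
  111 102 116 122 126 131 136 134]
 [ 69  68  69  69  70  71  72  78  80  84  91  87  50  16   8  17  45  74
   81  88 113 134 139 138 139 139]
 [ 83  91  92  98 111 120 122 127 131 134 133 132 112  66  33  33  53  72
   95 118 129 134 136 134 135 135]]
ends T [500.83380506 146.48053084 150.        ] [ 535.14454448 -166.535863    150.        ]
[ 141.34083038 -582.93204411  230.93719381] [[0.972, 0.236, -0.0], [0.236, -0.972, 0.001], [0.0, -0.001, -1.0]]
```

```bash
cat >> h.py <<'E'
def go(x,y,z,yaw):
    p,R,s=tool(); T=Ro.from_euler('xyz',[180,0,yaw],degrees=True).as_matrix()
    d=R.T@(np.array([x,y,z])-p)/10; w=Ro.from_matrix(R.T@T).as_rotvec(degrees=True)
    print('t',round(s['time'],2),'at',p.round(1),np.round(s['tcp_rot'],1),'-> row',d.round(2),w.round(1),'mm',round(np.linalg.norm(d)*10),'F',np.round(s['ft_force'],1),'gap',round(s['finger_gap'],1))
E
python3 -c "
from h import *
go(480,-230,255,30); go(640,-150,255,45)"
```

```text
t 0.3 at [ 141.3 -582.9  230.9] [-180.    -0.    13.6] -> row [ 41.23 -26.32  -2.39] [ -0.   -0.  -16.4] mm 490 F [ 0.6  0.5 -0.2] gap 85.4
t 0.3 at [ 141.3 -582.9  230.9] [-180.    -0.    13.6] -> row [ 58.66 -30.33  -2.38] [ -0.   -0.  -31.4] mm 661 F [ 0.6  0.5 -0.2] gap 85.4
```

Emit:
play_rows(motion=[[[4, -2.5, -0.2, 0, 0, -2], [8, -5, -0.5, 0, 0, -3], [12, -7.7, -0.7, 0, 0, -5], [16, -10.3, -1, 0, 0, -7], [20, -13, -1.2, 0, 0, -8]]])

```text
time: 0.8
tool_pos: [306.1, -408.3, 243.6]
tcp_rot: [180.0, -0.0, 21.7]
ft_force: [1.3, 0.0, 0.1]
finger_gap: 85.1
grip_force: 0.0
```

```bash
python3 -c "
from h import *
go(480,-230,255,30); go(474,381,150,60)"
```

```text
t 0.8 at [ 306.1 -408.3  243.6] [180.   -0.   21.7] -> row [ 22.75 -10.14  -1.14] [ 0.  -0.  -8.3] mm 249 F [1.3 0.  0.1] gap 85.1
t 0.8 at [ 306.1 -408.3  243.6] [180.   -0.   21.7] -> row [ 44.76 -67.15   9.33] [  0.    0.  -38.3] mm 812 F [1.3 0.  0.1] gap 85.1
```

Emit:
play_rows(motion=[[[4.5, -2, -0.2, 0, 0, -2], [9, -4, -0.5, 0, 0, -3], [13.5, -6, -0.7, 0, 0, -5], [18, -8, -1, 0, 0, -7], [22.7, -10.1, -1.1, 0, 0, -8.3]]])

```text
time: 1.3
tool_pos: [479.1, -231.6, 254.9]
tcp_rot: [179.9, -0.0, 30.0]
ft_force: [0.8, -1.1, 0.4]
finger_gap: 85.4
grip_force: 0.0
```

Emit:
play_rows(motion=[[[2.4, -4.2, 0, 0, 0, -4], [4.8, -8.4, 0, 0, 0, -8], [7.2, -12.6, 0, 0, 0, -12], [9.6, -16.8, 0, 0, 0, -16], [12, -21, 0, 0, 0, -20]]])

```text
time: 1.8
tool_pos: [476.8, 10.5, 254.4]
tcp_rot: [180.0, -0.0, 50.1]
ft_force: [0.7, -0.4, 0.7]
finger_gap: 85.3
grip_force: 0.0
```

```bash
python3 -c "
from h import *
go(474,381,240,60)"
```

```text
t 1.8 at [476.8  10.5 254.4] [180.   -0.   50.1] -> row [ 28.23 -23.99   1.44] [ 0.  -0.  -9.9] mm 371 F [ 0.7 -0.4  0.7] gap 85.3
```

Emit:
play_rows(motion=[[[3.7, -3.1, 0.2, 0, 0, -2], [7.4, -6.2, 0.4, 0, 0, -4], [11.1, -9.4, 0.6, 0, 0, -6], [14.8, -12.5, 0.8, 0, 0, -8], [18.5, -15.7, 1, 0, 0, -9.9]]])

```text
time: 2.3
tool_pos: [475.7, 253.4, 244.4]
tcp_rot: [180.0, -0.0, 59.9]
ft_force: [1.3, -0.5, -0.4]
finger_gap: 85.4
grip_force: 0.0
```

```bash
python3 -c "
from h import *
go(474,381,130,60)"
```

```text
t 2.3 at [475.7 253.4 244.4] [180.   -0.   59.9] -> row [10.95 -6.55 11.44] [ 0.  -0.  -0.1] mm 171 F [ 1.3 -0.5 -0.4] gap 85.4
```

Emit:
play_rows(motion=[[[3.6, -2.2, 1, 0, 0, 0], [7.3, -4.4, 3, 0, 0, 0], [10.9, -6.5, 6, 0, 0, 0], [10.9, -6.5, 9, 0, 0, 0], [10.9, -6.5, 11.4, 0, 0, 0]]])

```text
time: 2.8
tool_pos: [473.4, 379.3, 127.8]
tcp_rot: [-179.9, 0.1, 60.0]
ft_force: [0.5, -0.7, -0.2]
finger_gap: 85.7
grip_force: 0.0
```

```bash
python3 -c "
from h import *
go(474,381,50,60)
s=snap('scene'); i=s['pixels'][100:240,330:470].astype(np.uint8)
cv2.imwrite('pics/c2.png',cv2.resize(i[:,:,::-1],(560,560),interpolation=cv2.INTER_CUBIC))"
```

```text
t 2.8 at [473.4 379.3 127.8] [-1.799e+02  1.000e-01  6.000e+01] -> row [ 0.19 -0.02  7.78] [-0.1  0.1 -0. ] mm 78 F [ 0.5 -0.7 -0.2] gap 85.7
```

View pics/c2.png

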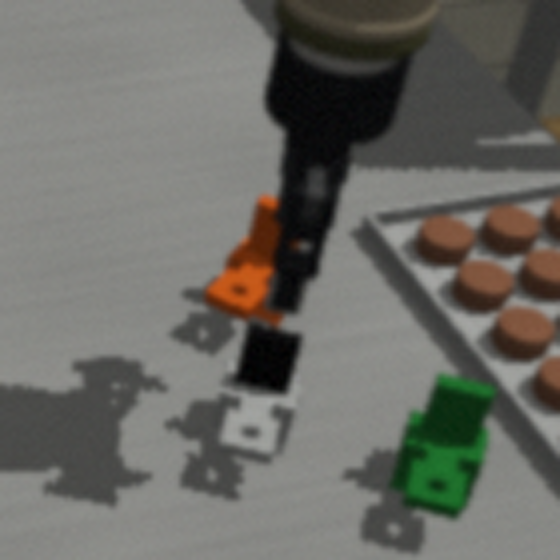

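The finger at crop (285,290) lines up with the black tab at (268,355), so I'm going down.

Emit:
play_rows(motion=[[[0.1, 0, 2, 0, 0, 0], [0.2, 0, 4, 0, 0, 0], [0.2, 0, 6, 0, 0, 0], [0.2, 0, 7.3, 0, 0, 0], [0.2, 0, 7.8, 0, 0, 0]]])

```text
time: 3.35
tool_pos: [475.1, 379.3, 51.1]
tcp_rot: [-179.9, 0.1, 59.8]
ft_force: [0.0, -0.2, 0.4]
finger_gap: 85.5
grip_force: 0.0
```

Emit:
play_rows(motion=[[[0, 0, 0, 0, 0, 0], [0, 0, 0, 0, 0, 0], [0, 0, 0, 0, 0, 0], [0, 0, 0, 0, 0, 0], [0, 0, 0, 0, 0, 0]]], jaw=0, squeeze=60)

```text
time: 3.85
tool_pos: [475.9, 380.3, 52.9]
tcp_rot: [180.0, -0.1, 59.8]
ft_force: [-6.1, 2.4, -3.2]
finger_gap: 12.4
grip_force: 15.5
```

Emit:
play_rows(motion=[[[0, 0, 0, 0, 0, 0], [0, 0, 0, 0, 0, 0], [0, 0, 0, 0, 0, 0], [0, 0, 0, 0, 0, 0], [0, 0, 0, 0, 0, 0]]])

```text
time: 4.35
tool_pos: [475.9, 380.2, 52.8]
tcp_rot: [180.0, -0.0, 59.8]
ft_force: [-1.0, -0.2, 5.6]
finger_gap: 11.3
grip_force: 59.7
```

Emit:
play_rows(motion=[[[0, 0, -1, 0, 0, 0], [0, 0, -4, 0, 0, 0], [0, 0, -8, 0, 0, 0], [0, 0, -12, 0, 0, 0], [0, 0, -16, 0, 0, 0]]])

```text
time: 4.85
tool_pos: [474.9, 379.3, 212.9]
tcp_rot: [-180.0, 0.1, 59.8]
ft_force: [0.3, 0.4, -5.1]
finger_gap: 11.5
grip_force: 58.9
```

Emit:
play_rows(motion=[[[0, 0, -3, 0, 0, 0], [0, 0, -5, 0, 0, 0], [0, 0, -5, 0, 0, 0], [0, 0, -5, 0, 0, 0], [0, 0, -5, 0, 0, 0]]])

```text
time: 5.35
tool_pos: [474.7, 379.2, 259.5]
tcp_rot: [-179.9, 0.2, 59.8]
ft_force: [0.5, 0.6, -5.5]
finger_gap: 10.9
grip_force: 59.1
```

```bash
python3 -c "
from h import *
go(522,-20,262,97)"
```

```text
t 5.35 at [474.7 379.2 259.5] [-179.9    0.2   59.8] -> row [-32.14  24.16  -0.18] [ -0.2   0.2 -37.2] mm 402 F [ 0.5  0.6 -5.5] gap 10.9
```

Emit:
play_rows(motion=[[[-1.6, 1.2, 0, 0, 0, -2], [-4.8, 3.6, 0, 0, 0, -6], [-8, 6, -0.1, 0, 0, -10], [-11.3, 8.5, -0.1, 0, 0, -14], [-14.5, 10.9, -0.2, 0, 0, -18]]])

```text
time: 5.85
tool_pos: [495.9, 198.0, 261.7]
tcp_rot: [-179.8, 0.1, 78.0]
ft_force: [1.8, -0.8, -5.1]
finger_gap: 11.1
grip_force: 59.0
```

```bash
python3 -c "
from h import *
go(522,-20,262,97)"
```

```text
t 5.85 at [495.9 198.  261.7] [-1.798e+02  1.000e-01  7.800e+01] -> row [-2.078e+01  7.080e+00 -1.000e-02] [ -0.2   0.1 -19. ] mm 220 F [ 1.8 -0.8 -5.1] gap 11.1
```

Emit:
play_rows(motion=[[[-4.5, 1.5, 0, 0, 0, -4], [-9, 3, 0, 0, 0, -8], [-13.5, 4.6, 0, 0, 0, -12], [-17.5, 6, 0, -0.1, 0, -16], [-20.8, 7.1, 0, -0.2, 0.1, -19]]])

```text
time: 6.35
tool_pos: [521.5, -20.8, 262.0]
tcp_rot: [180.0, -0.1, 96.9]
ft_force: [0.8, 0.8, -3.9]
finger_gap: 11.0
grip_force: 59.0
```

Emit:
play_rows(motion=[[[0, 0, 0, 0, 0, 0], [0, 0, 0, 0, 0, 0]]])

```text
time: 6.55
tool_pos: [521.7, -19.0, 262.3]
tcp_rot: [180.0, -0.1, 96.7]
ft_force: [-0.4, 0.2, -4.2]
finger_gap: 11.7
grip_force: 58.9
```

```bash
python3 -c "
from h import *
go(522,-20,240,97)
s=snap('scene'); t=snap('top')
f=lambda s,x,y,w,h: cv2.resize(s['pixels'][y:y+h,x:x+w,::-1].astype(np.uint8),None,fx=5,fy=5,interpolation=cv2.INTER_CUBIC)
a=f(s,195,130,80,100);b=f(t,260,170,80,100)
cv2.imwrite('pics/c3.png',np.hstack([a,b]))"
```

```text
t 6.55 at [521.7 -19.  262.3] [ 1.80e+02 -1.00e-01  9.67e+01] -> row [-0.11  0.02  2.23] [ 0.  -0.1 -0.3] mm 22 F [-0.4  0.2 -4.2] gap 11.7
```

View pics/c3.png

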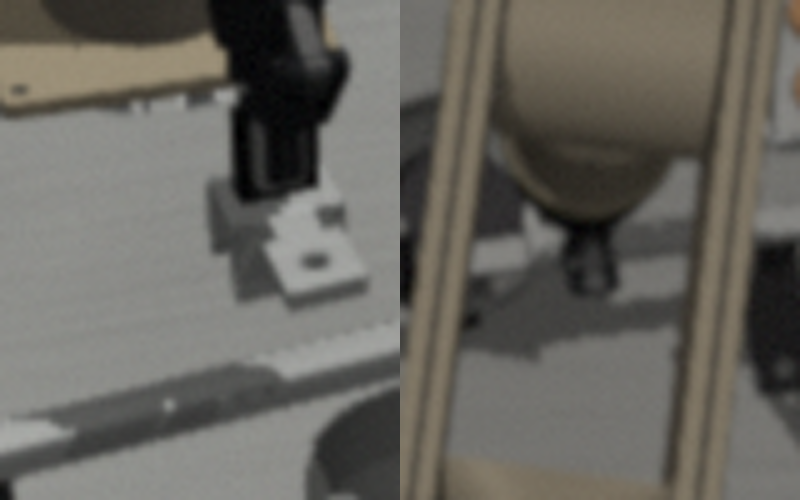

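```bash
python3 -c "
from h import *
s=snap('scene'); p,R,_=tool()
print(proj(s,[569.3,-13.2,251.5]))
g=cv2.cvtColor(s['pixels'].astype(np.uint8),cv2.COLOR_RGB2GRAY); print(g[177:188,248:270])
print(onz(s,(258,182),251.5))"
```

```text
[257.22439611 181.21550406]
[[ 76  90 113 143 159 161 162 163 160 162 163 164 164 164 164 162 153 149
  143 139 140 142]
 [ 92 131 146 153 159 162 164 165 162 162 162 163 163 160 161 161 159 155
  145 141 139 142]
 [ 98 141 160 165 164 165 164 162 160 150 146 145 149 155 159 159 159 158
  149 141 140 138]
 [ 82 125 155 164 165 163 160 153 142 119 108 108 118 135 153 159 160 158
  154 146 141 140]
 [ 68 100 145 160 160 161 157 145 116  88  78  77  87 112 147 158 160 159
  157 152 144 141]
 [ 65  80 122 152 161 160 158 144 119  91  81  81  89 119 152 161 162 163
  162 160 152 143]
 [ 64  70  99 141 159 159 159 154 142 124 114 116 123 147 161 164 164 163
  164 160 153 143]
 [ 63  64  79 122 152 161 162 160 159 153 151 151 155 160 164 165 161 157
  154 149 143 133]
 [ 67  68  71 101 143 162 162 164 163 163 162 162 160 157 153 150 144 130
  120 107 104 116]
 [ 68  70  67  83 122 155 165 164 161 157 153 149 145 130 121 111 102  94
   87  77  83 110]
 [ 69  71  69  72 100 141 154 151 143 129 120 109 102  90  87  81  79  76
   77  77  87 111]]
[572.0633739  -12.20867358 251.5       ]
```

Emit:
play_rows(motion=[[[0, 0, 1.5, 0, 0, -0.1], [0, 0, 3, 0, 0, -0.2], [0, 0, 4.5, 0, 0, -0.3], [0, 0, 5.5, 0, 0, -0.3], [0, 0, 6, 0, 0, -0.3]]])

```text
time: 7.2
tool_pos: [521.7, -18.1, 201.9]
tcp_rot: [180.0, -0.1, 97.1]
ft_force: [0.6, 0.1, -4.3]
finger_gap: 11.5
grip_force: 58.8
```

Emit:
play_rows(motion=[[[0, 0, 0.3, 0, 0, 0], [0, 0, 0.6, 0, 0, 0], [0, 0, 0.9, 0, 0, 0], [0, 0, 1.2, 0, 0, 0], [0, 0, 1.5, 0, 0, 0]]])

```text
time: 7.7
tool_pos: [523.4, -18.6, 192.6]
tcp_rot: [179.7, -0.0, 97.1]
ft_force: [-14.3, 0.8, 32.7]
finger_gap: 11.5
grip_force: 64.3
```

Emit:
play_rows(motion=[[[0, 0, -0.5, 0, 0, 0], [0, -0.1, -0.6, 0, 0, 0], [0, -0.2, -0.6, 0, 0, 0], [0, -0.2, -0.6, 0, 0, 0], [0, -0.2, -0.6, 0, 0, 0]]])

```text
time: 8.2
tool_pos: [520.6, -18.6, 194.8]
tcp_rot: [179.8, -0.1, 97.1]
ft_force: [0.0, -0.3, -5.3]
finger_gap: 11.2
grip_force: 59.3
```

Emit:
play_rows(motion=[[[0, 0, 0.2, 0, 0, 0], [0, 0, 0.4, 0, 0, 0], [0, 0, 0.6, 0, 0, 0], [0, 0, 0.6, 0, 0, 0]]])

```text
time: 8.6
tool_pos: [520.5, -18.6, 188.6]
tcp_rot: [179.8, -0.1, 97.1]
ft_force: [0.6, 0.8, -4.5]
finger_gap: 11.3
grip_force: 59.3
```

Emit:
play_rows(motion=[[[0, 0, 0.4, 0, 0, 0], [0, 0, 0.8, 0, 0, 0], [0, 0, 1.2, 0, 0, 0], [0, 0, 1.6, 0, 0, 0]]])

```text
time: 9.0
tool_pos: [520.8, -18.6, 172.8]
tcp_rot: [179.8, -0.1, 97.1]
ft_force: [0.1, -0.4, -4.5]
finger_gap: 11.3
grip_force: 59.3
```

Emit:
play_rows(motion=[[[0, 0, 0.2, 0, 0, 0], [0, 0, 0.4, 0, 0, 0], [0, 0, 0.5, 0, 0, 0], [0, 0, 0.6, 0, 0, 0], [0, 0, 0.6, 0, 0, 0]]])

```text
time: 9.5
tool_pos: [521.0, -18.6, 167.3]
tcp_rot: [179.8, -0.1, 97.1]
ft_force: [-0.6, -0.1, -4.4]
finger_gap: 11.0
grip_force: 59.3
```

Emit:
play_rows(motion=[[[0, 0, 0.1, 0, 0, 0], [0, 0, 0.2, 0, 0, 0], [0, 0, 0.3, 0, 0, 0], [0, 0, 0.3, 0, 0, 0]]])

```text
time: 9.9
tool_pos: [521.6, -18.7, 167.0]
tcp_rot: [179.7, -0.0, 97.1]
ft_force: [-8.6, 1.0, 14.0]
finger_gap: 11.1
grip_force: 61.8
```

Emit:
play_rows(motion=[[[0, 0, -0.15, 0, 0, 0], [0, 0, -0.25, 0, 0, 0], [0, 0, -0.25, 0, 0, 0], [0, 0, -0.25, 0, 0, 0], [0, 0, -0.25, 0, 0, 0]]], squeeze=25)

```text
time: 10.4
tool_pos: [521.3, -18.7, 167.1]
tcp_rot: [179.7, -0.0, 97.1]
ft_force: [-0.3, -0.1, 2.2]
finger_gap: 11.5
grip_force: 60.1
```

Emit:
play_rows(motion=[[[0.5, 0, 0, 0, 0, 0], [1.5, 0, 0, 0, 0, 0], [2.5, 0, 0, 0, 0, 0], [3.5, 0, 0, 0, 0, 0], [4.2, 0, 0, 0, 0, 0]]])

```text
time: 10.9
tool_pos: [515.7, 24.2, 167.1]
tcp_rot: [179.8, -0.1, 97.2]
ft_force: [1.3, -3.1, 3.5]
finger_gap: 11.0
grip_force: 60.5
```

Emit:
play_rows(motion=[[[0.3, 0, 0, 0, 0, 0], [0.6, 0, 0, 0, 0, 0], [0.9, 0, 0, 0, 0, 0], [1.2, 0, 0, 0, 0, 0], [1.4, 0, 0, 0, 0, 0]]])

```text
time: 11.4
tool_pos: [514.2, 36.9, 167.1]
tcp_rot: [179.8, -0.0, 97.1]
ft_force: [-0.1, -4.5, 5.9]
finger_gap: 11.2
grip_force: 60.6
```

Emit:
play_rows(motion=[[[0.1, 0, 0, 0, 0, 0], [0.2, 0, 0, 0, 0, 0], [0.3, 0, 0, 0, 0, 0], [0.4, 0, 0, 0, 0, 0]]])

```text
time: 11.8
tool_pos: [513.7, 40.7, 167.1]
tcp_rot: [179.8, -0.0, 97.1]
ft_force: [1.3, -5.8, 5.9]
finger_gap: 10.9
grip_force: 60.6
```

Emit:
play_rows(motion=[[[0.1, 0, 0, 0, 0, 0], [0.2, 0, 0, 0, 0, 0], [0.3, 0, 0, 0, 0, 0], [0.4, 0, 0, 0, 0, 0]]])

```text
time: 12.2
tool_pos: [513.3, 43.7, 167.2]
tcp_rot: [179.8, 0.1, 97.1]
ft_force: [0.3, -12.3, 5.1]
finger_gap: 11.1
grip_force: 60.8
```

Emit:
play_rows(motion=[[[0.1, 0, 0, 0, 0, 0], [0.2, 0, 0, 0, 0, 0], [0.2, 0, 0, 0, 0, 0], [0.2, 0, 0, 0, 0, 0]]])

```text
time: 12.6
tool_pos: [513.3, 43.9, 167.3]
tcp_rot: [179.8, 0.2, 97.0]
ft_force: [0.4, -17.1, 4.9]
finger_gap: 11.1
grip_force: 60.8
```

Emit:
play_rows(motion=[[[-0.15, 0, 0, 0, 0, 0], [-0.2, 0, 0, 0, 0, 0], [-0.2, 0, 0, 0, 0, 0]]])

```text
time: 12.9
tool_pos: [513.3, 43.6, 167.2]
tcp_rot: [179.8, 0.0, 97.1]
ft_force: [-0.1, -9.7, 6.5]
finger_gap: 11.4
grip_force: 60.8
```

Emit:
play_rows(motion=[[[0, 0, 0, 0, 0, 0], [0, 0, 0, 0, 0, 0], [0, 0, 0, 0, 0, 0], [0, 0, 0, 0, 0, 0], [0, 0, 0, 0, 0, 0]]], jaw=0.7)

```text
time: 13.4
tool_pos: [512.8, 45.2, 166.6]
tcp_rot: [179.8, -0.1, 97.1]
ft_force: [0.5, 0.4, 0.3]
finger_gap: 59.6
grip_force: 0.0
```

Emit:
play_rows(motion=[[[0, 0, -1, 0, 0, 0], [0, 0, -3, 0, 0, 0], [0, 0, -6, 0, 0, 0], [0, 0, -10, 0, 0, 0], [0, 0, -13, 0, 0, 0]]])

```text
time: 13.9
tool_pos: [512.8, 44.8, 300.2]
tcp_rot: [179.7, -0.1, 97.1]
ft_force: [0.0, -1.1, 0.5]
finger_gap: 60.2
grip_force: 0.0
```

```bash
python3 -c "
from h import *
go(434,-315,290,7)"
```

```text
t 13.9 at [512.8  44.8 300.2] [ 1.797e+02 -1.000e-01  9.710e+01] -> row [-34.72 -12.29   0.91] [ 0.2 -0.3 90.1] mm 368 F [ 0.  -1.1  0.5] gap 60.2
```

Emit:
play_rows(motion=[[[-3.1, -1.1, 0, 0, 0, 8], [-6.3, -2.2, 0, 0, 0, 16], [-9.4, -3.3, 0, 0, 0, 24], [-12.6, -4.5, 0, 0, 0, 32], [-15.8, -5.6, 0, 0, 0, 40]]])

```text
time: 14.4
tool_pos: [476.2, -120.1, 297.5]
tcp_rot: [179.8, -0.2, 56.8]
ft_force: [0.8, 0.2, -0.8]
finger_gap: 59.6
grip_force: 0.0
```

```bash
python3 -c "
from h import *
go(434,-315,290,7)
s=snap('scene')
i=s['pixels'][160:240,220:340].astype(np.uint8)
cv2.imwrite('pics/c4.png',cv2.resize(i[:,:,::-1],None,fx=5,fy=5,interpolation=cv2.INTER_CUBIC))"
```

```text
t 14.4 at [ 476.2 -120.1  297.5] [179.8  -0.2  56.8] -> row [-18.62   7.13   0.71] [ 0.1 -0.3 49.8] mm 200 F [ 0.8  0.2 -0.8] gap 59.6
```

View pics/c4.png

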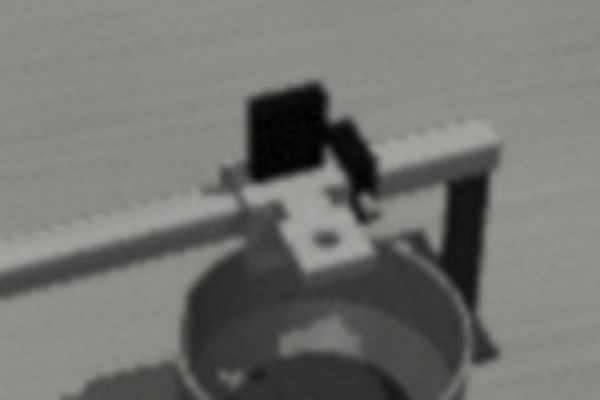

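The carrier is seated against the stop, with the eyelet hole at scene (285,208). On to the probe.

Emit:
play_rows(motion=[[[-3.1, 1.2, 0, 0, 0, 8], [-6.2, 2.4, 0, 0, 0, 16], [-9.3, 3.6, 0, 0, 0, 24], [-12.4, 4.8, 0, 0, 0, 32], [-15.5, 6, 0, 0, 0, 40]]])

```text
time: 14.95
tool_pos: [442.6, -282.9, 297.0]
tcp_rot: [180.0, -0.3, 16.8]
ft_force: [-0.3, 0.1, -0.0]
finger_gap: 59.9
grip_force: 0.0
```

```bash
python3 -c "
from h import *
go(434.5,-315,200,7)
s=snap('scene'); t=snap('top')
g=cv2.cvtColor(s['pixels'].astype(np.uint8),cv2.COLOR_RGB2GRAY); print(g[203:213,278:294])
print(proj(s,[560.9,49.8,156]),proj(t,[560.9,49.8,156]))
u,v=map(int,proj(t,[560.9,49.8,156])); print(u,v,cv2.cvtColor(t['pixels'].astype(np.uint8),cv2.COLOR_RGB2GRAY)[v-6:v+7,u-7:u+8])
"
```

```text
t 14.95 at [ 442.6 -282.9  297. ] [180.   -0.3  16.8] -> row [-1.74  2.84  9.7 ] [-0.  -0.3  9.8] mm 103 F [-0.3  0.1 -0. ] gap 59.9
[[149 157 159 163 164 159 159 160 160 161 158 154 129  68  36  56]
 [154 158 160 162 161 160 158 159 158 159 159 156 145  99  66  73]
 [160 160 161 160 156 151 146 143 147 151 154 155 153 138 125 121]
 [160 160 160 155 142 122 111 109 115 132 149 154 155 152 144 134]
 [156 157 158 150 131  97  83  78  86 109 143 155 156 157 150 131]
 [144 156 156 152 136 104  83  79  86 109 146 156 161 158 157 142]
 [121 147 154 155 149 133 121 116 122 143 154 160 161 161 158 150]
 [101 139 156 158 160 156 150 150 153 158 161 159 157 153 151 140]
 [ 82 120 151 160 159 159 159 159 157 153 150 145 141 127 118 103]
 [ 67  96 142 157 159 154 151 147 142 127 116 107 100  92  85  78]]
[284.6497912  207.02560936] [269.85539493 205.09262275]
269 205 [[ 62  61  67  71  73  81  86  88  91  95 100 107 104  91  85]
 [ 58  71  90 100 103 107 110 112 115 115 120 121 114  88  74]
 [ 56  81 110 123 125 129 129 128 129 130 132 131 120  88  59]
 [ 54  89 120 133 134 134 129 129 129 132 133 132 122  88  56]
 [ 51  89 122 131 133 129 119 109 111 123 129 131 120  93  61]
 [ 50  85 118 132 130 120  99  81  84 105 123 130 122  98  62]
 [ 52  80 115 129 129 113  83  62  64  94 119 131 123  98  65]
 [ 48  78 109 128 127 112  88  67  73  99 120 130 128 105  70]
 [ 51  72 106 126 129 121 109  96 102 116 127 134 129 114  79]
 [ 47  68 101 123 133 131 127 122 123 130 133 133 133 119  84]
 [ 47  64  98 125 134 133 131 132 131 133 133 129 127 112  81]
 [ 50  60  92 117 127 131 133 133 133 133 131 125 111  95  69]
 [ 49  56  79 100 113 121 128 132 133 134 131 119  93  71  55]]
```

Emit:
play_rows(motion=[[[-0.5, 0.9, 2, 0, 0, 4], [-1.1, 1.8, 5, 0, -0.2, 8], [-1.7, 2.8, 8, 0, -0.3, 9.8], [-1.7, 2.8, 9.7, 0, -0.3, 9.8]]])

```text
time: 15.45
tool_pos: [434.3, -312.9, 196.8]
tcp_rot: [-179.9, 0.2, 7.3]
ft_force: [-0.3, 0.2, -0.9]
finger_gap: 59.8
grip_force: 0.0
```

```bash
python3 -c "
from h import *
go(434.5,-315,107,7)"
```

```text
t 15.45 at [ 434.3 -312.9  196.8] [-179.9    0.2    7.3] -> row [0.02 0.23 8.98] [-0.1  0.2  0.3] mm 90 F [-0.3  0.2 -0.9] gap 59.8
```

Emit:
play_rows(motion=[[[0, 0.1, 2.5, 0, 0, 0], [0, 0.1, 5, 0, 0, 0], [0, 0.1, 7.5, 0, 0, 0], [0, 0.1, 8.9, 0, 0, 0], [0, 0.1, 8.9, 0, 0, 0]]])

```text
time: 15.95
tool_pos: [434.2, -312.8, 108.1]
tcp_rot: [-179.8, 0.2, 7.4]
ft_force: [0.2, 0.6, -0.3]
finger_gap: 59.7
grip_force: 0.0
```

```bash
python3 -c "
from h import *
go(434.5,-315,107,7)
s=snap('scene')
i=s['pixels'][170:260,60:180].astype(np.uint8)
cv2.imwrite('pics/c5.png',cv2.resize(i[:,:,::-1],None,fx=5,fy=5,interpolation=cv2.INTER_CUBIC))"
```

```text
t 15.95 at [ 434.2 -312.8  108.1] [-179.8    0.2    7.4] -> row [-0.    0.23  0.11] [-0.2  0.2  0.4] mm 3 F [ 0.2  0.6 -0.3] gap 59.7
```

View pics/c5.png

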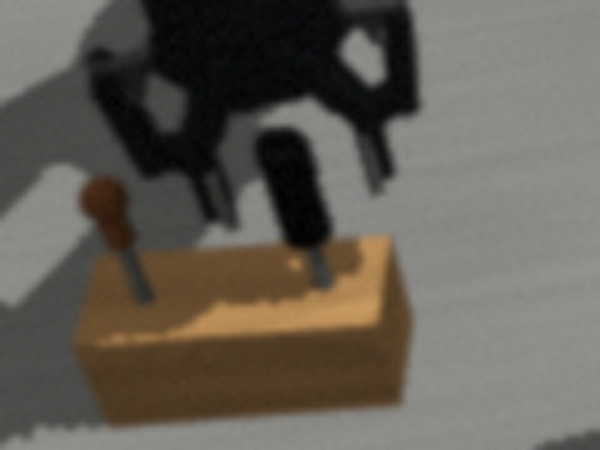

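The black handle at crop (297,190) is centred between the fingers, with the tester at (105,200) clear. Closing.

Emit:
play_rows(motion=[[[0, 0, 0, 0, 0, 0], [0, 0, 0, 0, 0, 0], [0, 0, 0, 0, 0, 0], [0, 0, 0, 0, 0, 0], [0, 0, 0, 0, 0, 0]]], jaw=0, squeeze=30)

```text
time: 16.5
tool_pos: [435.9, -315.0, 111.3]
tcp_rot: [179.9, -0.0, 7.3]
ft_force: [0.4, -0.4, 6.1]
finger_gap: 23.3
grip_force: 29.9
```

Emit:
play_rows(motion=[[[0, 0, -0.5, 0, 0, 0], [0, 0, -2, 0, 0, 0], [0, 0, -4, 0, 0, 0], [0, 0, -6, 0, 0, 0], [0, 0, -8, 0, 0, 0]]])

```text
time: 17.0
tool_pos: [435.1, -314.2, 191.7]
tcp_rot: [-179.9, 0.1, 7.3]
ft_force: [-0.0, 0.2, -0.0]
finger_gap: 23.1
grip_force: 29.8
```

Emit:
play_rows(motion=[[[0, 0, -3, 0, 0, 0], [0, 0, -6, 0, 0, 0], [0, 0, -9, 0, 0, 0], [0, 0, -11, 0, 0, 0], [0, 0, -11, 0, 0, 0]]])

```text
time: 17.5
tool_pos: [436.5, -315.3, 305.0]
tcp_rot: [179.8, -0.2, 7.3]
ft_force: [0.5, -0.4, 0.4]
finger_gap: 23.2
grip_force: 29.8
```

```bash
python3 -c "
from h import *
go(550,-40,300,7)
s=snap('scene','s6.png')"
```

```text
t 17.5 at [ 436.5 -315.3  305. ] [179.8  -0.2   7.3] -> row [ 14.77 -25.86   0.43] [ 0.2 -0.2  0.3] mm 298 F [ 0.5 -0.4  0.4] gap 23.2
```

View pics/s6.png

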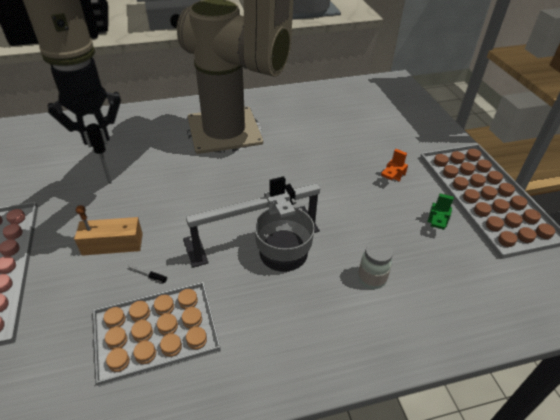

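The probe is held in the gripper at (97,140). The small decoy lies on the bench at (150,273). The tester, jar and tray look undisturbed.

Emit:
play_rows(motion=[[[3, -5, -0.2, 0, 0, 0], [6, -9, -0.5, 0, 0, 0], [9, -13, -0.8, 0, 0, 0], [12, -17, -1, 0, 0, 0], [14, -20, -1, 0, 0, 0]]])

```text
time: 18.05
tool_pos: [548.9, -95.8, 308.6]
tcp_rot: [-179.9, 0.2, 7.3]
ft_force: [1.2, -0.9, -0.3]
finger_gap: 22.9
grip_force: 29.8
```

```bash
python3 -c "
from h import *
go(561,20,315,7); go(561.3,50.7,290,7)"
```

```text
t 18.05 at [548.9 -95.8 308.6] [-179.9    0.2    7.3] -> row [  2.68 -11.33  -0.63] [-0.1  0.2  0.3] mm 117 F [ 1.2 -0.9 -0.3] gap 22.9
t 18.05 at [548.9 -95.8 308.6] [-179.9    0.2    7.3] -> row [  3.11 -14.37   1.87] [-0.1  0.2  0.3] mm 148 F [ 1.2 -0.9 -0.3] gap 22.9
```

Emit:
play_rows(motion=[[[1, -3, 0, 0, 0, 0], [2, -7, 0, 0, 0, 0], [3, -11, 0.3, 0, 0, 0], [3.1, -13.5, 1, 0, 0, 0], [3.1, -14.4, 1.9, 0, 0, 0]]])

```text
time: 18.55
tool_pos: [560.3, 51.2, 289.4]
tcp_rot: [-179.9, 0.2, 7.5]
ft_force: [-0.2, 0.2, -0.9]
finger_gap: 23.2
grip_force: 29.8
```

Emit:
play_rows(motion=[[[0, 0, 0, 0, 0, 0], [0, 0, 0, 0, 0, 0], [0, 0, 0, 0, 0, 0]]])

```text
time: 18.85
tool_pos: [561.2, 47.2, 291.1]
tcp_rot: [-180.0, 0.1, 7.2]
ft_force: [1.1, -0.3, 0.3]
finger_gap: 23.3
grip_force: 29.8
```

```bash
python3 -c "
from h import *
go(561.3,50.7,270,7)
s=snap('scene'); t=snap('top')
f=lambda s,x,y,w,h: cv2.resize(s['pixels'][y:y+h,x:x+w,::-1].astype(np.uint8),None,fx=8,fy=8,interpolation=cv2.INTER_CUBIC)
cv2.imwrite('pics/c7.png',np.hstack([f(s,262,150,50,70),f(t,245,170,50,70)]))
p=tool()[0]
for dz in(-105,-60,-15): print(proj(s,p+[0,0,dz]))
np.save('s7.npy',s['pixels'])"
```

```text
t 18.85 at [561.2  47.2 291.1] [-1.8e+02  1.0e-01  7.2e+00] -> row [ 0.05 -0.34  2.11] [-0.   0.1  0.2] mm 21 F [ 1.1 -0.3  0.3] gap 23.3
[283.99858825 197.3299995 ]
[284.53637464 181.65625966]
[285.11113572 164.91207738]
```

View pics/c7.png

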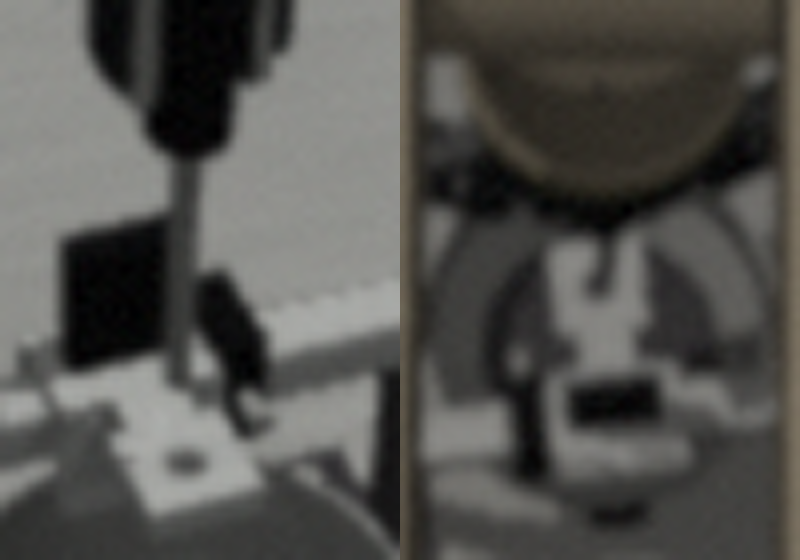

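```bash
python3 -c "
from h import *
s=snap('scene');t=snap('top'); go(561.3,50,270,7); p=tool()[0]
g=cv2.cvtColor(s['pixels'].astype(np.uint8),cv2.COLOR_RGB2GRAY)
print(g[170:202:2,278:292])
for z in (-85,-105):print(proj(s,p+[0,0,z]),proj(t,p+[0,0,z]))
gt=cv2.cvtColor(t['pixels'].astype(np.uint8),cv2.COLOR_RGB2GRAY); print(gt[197:213,260:280])
for x,y in((561,50),(563,50),(561,52)): print(proj(s,[x,y,151]),proj(t,[x,y,151]))
"
```

```text
t 19.05 at [561.4  47.7 291.4] [-180.     0.     7.2] -> row [ 0.02 -0.23  2.14] [-0.   0.   0.2] mm 22 F [ 0.4  0.3 -0.5] gap 23.3
[[143 143 142 141 126  90  58  45  58  96 125 138 142 143]
 [146 142 144 145 133 101  65  56  73 116 138 144 145 145]
 [144 145 145 142 135  92  62  58  76 118 140 145 144 144]
 [133 131 121  98  84  63  55  57  85 126 142 144 144 144]
 [ 38  28  21  21  22  42  56  59  88 133 144 147 144 145]
 [ 12   8  11  11  25  49  54  67  97 132 141 141 144 143]
 [  8   9   6   8  24  47  55  63  93 130 136 134 138 142]
 [  7   9   3   7  24  47  55  60  63  65  57  53  79 125]
 [  5   8   7   8  25  48  56  55  39  25  16  16  26  68]
 [  7   8   7   5  26  48  58  56  38  18  13  16  15  23]
 [  0   2   7  10  28  45  57  58  43  18   6  12  11  15]
 [  6   4   8  14  28  50  58  79 103  71  30  13  14  15]
 [ 52  71  86  92  85  64  58  85 129 137 104  50   7   7]
 [154 161 162 152 122  77  59  86 134 145 125  85  35  10]
 [162 163 165 163 155 117  92  87  78  79  81  71  33  27]
 [165 164 165 165 166 164 162 148 110  95  97  86  45  51]]
[284.37584146 190.47201
[... 917 characters left out ...]
84  58  46
   45  46]
 [ 38  42  50  74 104 127 130 122 107  97 104 118 129 131 117  91  63  47
   45  48]
 [ 45  45  51  68 101 126 133 131 124 121 123 130 134 133 125 106  73  52
   46  48]
 [ 47  48  50  64 100 126 133 134 134 132 133 134 134 132 126 112  77  53
   47  45]
 [ 50  49  49  63  93 119 128 130 131 135 135 134 130 124 112  97  69  49
   45  48]
 [ 49  47  47  56  77 100 113 123 129 132 134 135 131 120  95  71  55  46
   47  46]
 [ 54  50  49  49  63  75  90 111 129 132 135 133 131 119  86  57  49  50
   45  47]]
[284.689201   208.65076297] [269.7955408  205.40531614]
[284.92580136 209.25608661] [269.79578653 204.74486026]
[285.55091489 208.50257951] [269.12075642 205.40552909]
```

Emit:
play_rows(motion=[[[0, -0.15, 0.5, 0, 0, 0], [0, -0.3, 1, 0, 0, 0], [0, -0.3, 1.6, 0, 0, 0], [0, -0.3, 2, 0, 0, 0], [0, -0.3, 2, 0, 0, 0]]])

```text
time: 19.55
tool_pos: [560.2, 51.7, 269.7]
tcp_rot: [-179.9, 0.2, 7.3]
ft_force: [-1.2, 0.5, -0.6]
finger_gap: 23.3
grip_force: 29.8
```

```bash
python3 -c "
from h import *
go(561.6,50.7,255,7); s=snap('scene');t=snap('top')
g=cv2.cvtColor(s['pixels'].astype(np.uint8),cv2.COLOR_RGB2GRAY)
print(g[194:214,276:296])
gt=cv2.cvtColor(t['pixels'].astype(np.uint8),cv2.COLOR_RGB2GRAY); print(gt[199:211,263:277])
"
```

```text
t 19.55 at [560.2  51.7 269.7] [-179.9    0.2    7.3] -> row [0.13 0.11 1.47] [-0.1  0.2  0.3] mm 15 F [-1.2  0.5 -0.6] gap 23.3
[[ 27  37  52  70  88  96 113 123  85  60  59  73  84  44  14   8   8   5
   28  76]
 [ 87  96 116 137 146 147 152 147 100  61  60  85 113  72  22   8   5   6
   21  55]
 [147 150 154 159 162 162 163 152 100  63  61  81 110  83  34  10   6   9
   21  48]
 [162 163 163 163 163 163 162 148  98  62  59  70  86  75  35   9  13  14
   24  51]
 [164 165 163 165 165 163 163 148  98  63  60  68  77  72  34  27  53  53
   41  53]
 [158 163 165 165 163 164 163 149  92  58  60  68  76  68  37  54  98 108
   83  74]
 [129 158 164 167 164 168 165 150  90  59  62  77  93  85  44  51  98 125
  118 112]
 [104 145 163 167 167 168 168 150  91  57  68 101 132 117  62  39  79 111
  122 122]
 [ 83 126 158 166 165 171 173 155  92  62  76 118 153 146  97  49  50  81
   86  96]
 [ 88 119 155 164 166 172 171 154 102  66  88 135 162 162 135  71  38  59
   74  95]
 [123 145 162 165 166 170 167 155 119  88 107 148 163 165 150 105  73  77
  106 125]
 [132 151 153 159 157 157 155 149 13
[... 738 characters left out ...]
2  31  26  14   8   7  10  33  51  66  65  60  70]
 [ 48  64  67  61  48  27  15  34  63  89 103  99  72  65]
 [ 70  97 102 100  84  51  34  62  96 117 125 116  84  59]
 [ 85 117 128 126 107  72  49  77 113 130 132 121  89  56]
 [ 89 122 131 133 116  79  54  77 112 130 131 124  94  61]
 [ 84 119 132 131 116  78  52  69 101 119 125 121  95  64]
 [ 81 113 129 128 111  79  53  57  79 100 109 111  92  63]
 [ 73 111 127 128 114  86  66  69  78  89  93  97  83  60]
 [ 71 104 125 131 123 108  98 100 107 104 100  94  84  63]
 [ 68 100 124 133 130 124 121 124 127 126 118 113 102  74]
 [ 67  99 123 134 135 133 131 133 134 131 128 122 109  77]
 [ 63  91 119 129 130 132 132 135 132 131 123 111  94  69]]
```

Emit:
play_rows(motion=[[[0.05, 0.05, 0.4, 0, 0, 0], [0.05, 0.05, 0.8, 0, 0, 0], [0.05, 0.05, 1.2, 0, 0, 0], [0.05, 0.05, 1.6, 0, 0, 0], [0.05, 0.05, 2, 0, 0, 0]]])

```text
time: 20.15
tool_pos: [561.2, 51.2, 250.5]
tcp_rot: [-180.0, 0.1, 7.3]
ft_force: [0.4, -0.1, -0.8]
finger_gap: 23.3
grip_force: 29.8
```

```bash
python3 -c "
from h import *
go(561.6,50.7,171,7); s=snap('scene')
g=cv2.cvtColor(s['pixels'].astype(np.uint8),cv2.COLOR_RGB2GRAY)
print(g[200:214,276:296]); print(proj(s,[561,50,182]))
"
```

```text
t 20.15 at [561.2  51.2 250.5] [-1.8e+02  1.0e-01  7.3e+00] -> row [0.05 0.06 7.95] [-0.   0.1  0.3] mm 79 F [ 0.4 -0.1 -0.8] gap 23.3
[[130 156 165 164 166 165 167 150  95  59  62  79  91  85  45  51  99 126
  118 110]
 [102 149 165 167 165 168 170 150  91  58  67  96 130 118  62  38  80 113
  120 123]
 [ 84 125 157 165 167 168 175 153  90  61  71 108 150 144 101  47  52  81
   85  93]
 [ 87 116 155 166 167 170 169 151  89  59  75 119 157 163 137  70  38  59
   73  95]
 [122 146 162 165 167 169 166 148  88  61  76 120 155 162 152 105  71  77
  101 128]
 [139 159 158 156 160 164 160 132  82  58  75 117 155 163 159 145 130 129
  134 141]
 [121 143 127 118 124 144 139 106  69  60  73 113 150 165 164 159 149 141
  136 138]
 [ 89 105  96  91  98 108  97  78  61  59  71 106 148 160 164 163 159 138
  117 115]
 [ 69  82  95 105 106 108  98  81  68  66  79 113 151 166 164 166 164 149
  107  88]
 [ 69  78 108 139 145 148 142 127 106 105 122 147 164 167 168 167 167 155
  118  79]
 [ 71  73 104 145 160 164 165 159 153 152 158 164 166 167 164 161 157 149
  120  85]
 [ 71  70  84 127 158 166 166 168 165 166 164 159 156 156 148 133 123 109
   94  73]
 [ 68  70  71 103 149 165 166 163 159 156 149 134 124 113 106  94  89  83
   76  67]
 [ 62  62  63  82 124 151 150 141 128 118 106  96  89  84  80  78  78  76
   71  64]]
[285.06141991 198.48705292]
```

Emit:
play_rows(motion=[[[0, 0.02, 0.8, 0, 0, 0], [0, 0.02, 1.6, 0, 0, 0], [0, 0.02, 2.4, 0, 0, 0], [0, 0.02, 3.2, 0, 0, 0], [0, 0.02, 4, 0, 0, 0]]])

```text
time: 20.7
tool_pos: [561.1, 51.0, 210.0]
tcp_rot: [-180.0, 0.1, 7.3]
ft_force: [-0.4, 0.0, 0.4]
finger_gap: 23.0
grip_force: 29.8
```

Emit:
play_rows(motion=[[[0, 0, 0.8, 0, 0, 0], [0, 0, 1.6, 0, 0, 0], [0, 0, 2.4, 0, 0, 0], [0, 0, 3, 0, 0, 0], [0, 0, 3.4, 0, 0, 0]]])

```text
time: 21.2
tool_pos: [560.9, 51.0, 176.2]
tcp_rot: [-180.0, 0.1, 7.3]
ft_force: [-0.6, 0.3, 0.9]
finger_gap: 23.1
grip_force: 29.8
```

Nearly home, so I'm creeping down to contact.

Emit:
play_rows(motion=[[[0, 0, 0.1, 0, 0, 0], [0, 0, 0.2, 0, 0, 0], [0, 0, 0.3, 0, 0, 0], [0, 0, 0.3, 0, 0, 0]]])

```text
time: 21.6
tool_pos: [561.2, 50.9, 174.1]
tcp_rot: [-180.0, 0.1, 7.3]
ft_force: [-1.6, -0.6, -0.6]
finger_gap: 23.2
grip_force: 29.9
```

```bash
python3 -c "
from h import *
go(561,51,171,7); s=snap('scene'); i=s['pixels'][150:230,235:345].astype(np.uint8)
cv2.imwrite('pics/c8.png',cv2.resize(i[:,:,::-1],None,fx=6,fy=6,interpolation=cv2.INTER_CUBIC))"
```

```text
t 21.6 at [561.2  50.9 174.1] [-1.8e+02  1.0e-01  7.3e+00] -> row [-0.02 -0.01  0.31] [-0.   0.1  0.3] mm 3 F [-1.6 -0.6 -0.6] gap 23.2
```

View pics/c8.png

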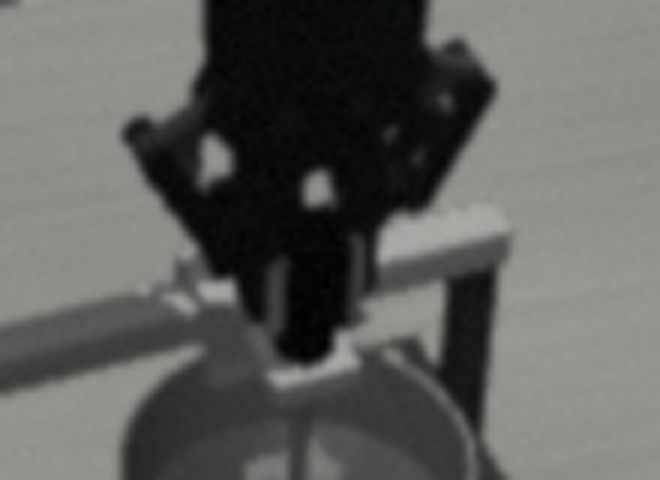

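The handle's foot, at crop (300,355), is on or just above the plate and the rod is visible in the pot below. A little more, then release.

Emit:
play_rows(motion=[[[0, 0, 0.05, 0, 0, 0], [0, 0, 0.1, 0, 0, 0], [0, 0, 0.1, 0, 0, 0]]])

```text
time: 21.95
tool_pos: [561.2, 50.9, 173.0]
tcp_rot: [-180.0, 0.1, 7.3]
ft_force: [-2.3, -1.6, 0.6]
finger_gap: 23.3
grip_force: 29.9
```

Emit:
play_rows(motion=[[[0, 0, 0.05, 0, 0, 0], [0, 0, 0.1, 0, 0, 0], [0, 0, 0.1, 0, 0, 0]]])

```text
time: 22.25
tool_pos: [561.2, 51.0, 171.9]
tcp_rot: [-180.0, 0.1, 7.3]
ft_force: [-2.0, -0.5, -0.2]
finger_gap: 23.3
grip_force: 29.9
```

Emit:
play_rows(motion=[[[-0.05, 0, 0.05, 0, 0, 0], [-0.08, 0, 0.1, 0, 0, 0], [-0.08, 0, 0.15, 0, 0, 0], [-0.08, 0, 0.15, 0, 0, 0]]])

```text
time: 22.65
tool_pos: [561.1, 50.9, 171.3]
tcp_rot: [-180.0, -0.0, 7.3]
ft_force: [1.5, 0.5, 4.1]
finger_gap: 23.0
grip_force: 30.2
```

Emit:
play_rows(motion=[[[0, 0, 0.05, 0, 0, 0], [0, 0, 0.1, 0, 0, 0], [0, 0, 0.1, 0, 0, 0]]])

```text
time: 22.95
tool_pos: [561.4, 50.9, 170.6]
tcp_rot: [-180.0, -0.1, 7.3]
ft_force: [2.7, -1.4, 6.5]
finger_gap: 23.5
grip_force: 30.3
```

Emit:
play_rows(motion=[[[0.04, 0, -0.1, 0, 0, 0], [0.04, 0, -0.15, 0, 0, 0], [0.04, 0, -0.15, 0, 0, 0]]])

```text
time: 23.25
tool_pos: [560.7, 51.0, 170.8]
tcp_rot: [-180.0, 0.1, 7.3]
ft_force: [0.8, 0.4, 2.2]
finger_gap: 23.5
grip_force: 30.1
```

Emit:
play_rows(motion=[[[0, 0, 0, 0, 0, 0], [0, 0, 0, 0, 0, 0], [0, 0, 0, 0, 0, 0], [0, 0, 0, 0, 0, 0], [0, 0, 0, 0, 0, 0]]], jaw=0.6)

```text
time: 23.75
tool_pos: [560.7, 50.9, 170.8]
tcp_rot: [-180.0, 0.1, 7.3]
ft_force: [0.5, -0.0, -0.3]
finger_gap: 50.9
grip_force: 0.0
```

Emit:
play_rows(motion=[[[0, 0, -0.5, 0, 0, 0], [0, 0, -2, 0, 0, 0], [0, 0, -5, 0, 0, 0], [0, 0, -9, 0, 0, 0], [0, 0, -13, 0, 0, 0]]])

```text
time: 24.25
tool_pos: [560.7, 50.9, 303.5]
tcp_rot: [-180.0, 0.1, 7.3]
ft_force: [0.6, 0.1, 0.4]
finger_gap: 51.3
grip_force: 0.0
```

Emit:
play_rows(motion=[[[0, 4, -1, 0, 0, 0], [0, 8, -2, 0, 0, 0], [0, 12, -2, 0, 0, 0], [0, 15, -2, 0, 0, 0], [0, 15, -2, 0, 0, 0]]])

```text
time: 24.75
tool_pos: [580.2, -101.7, 322.2]
tcp_rot: [179.9, 0.0, 7.1]
ft_force: [-1.2, 0.6, -1.3]
finger_gap: 51.5
grip_force: 0.0
```

```bash
python3 -c "
from h import *
print(tool()[0]); s=snap('scene'); i=s['pixels'][150:250,235:345].astype(np.uint8)
cv2.imwrite('pics/c9.png',cv2.resize(i[:,:,::-1],None,fx=6,fy=6,interpolation=cv2.INTER_CUBIC))
print(proj(s,[561.5,50.7,216]),proj(s,[561.5,50.7,156]))"
```

```text
[ 580.24939056 -101.70132827  322.20082717]
[285.86701622 186.91424651] [285.11026761 207.14027411]
```

View pics/c9.png

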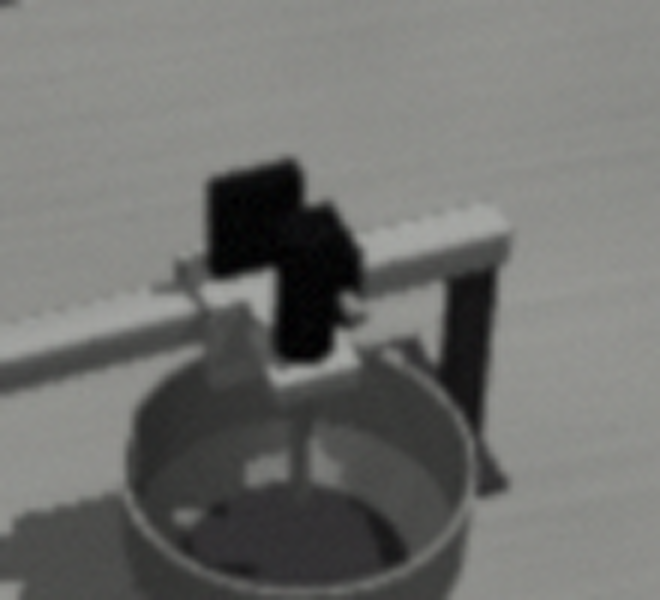

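The handle's foot rests on the eyelet plate at crop (303,355), with the rod hanging upright in the pot and the carrier level against the stop. The gripper is clear.

```bash
python3 -c "
from h import *
print(job.hand_in())"
```

```text
the job is handed in; nothing more can be done
None
```

The carrier is on the rail against the stop and the probe hangs fully home in its eyelet over the pot; everything is released and the job was handed in at about 25 s, with no verdict returned.

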